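# Free the tasting canister from its keyhole dock and stand it on the cork mat

### The arm

A 7-joint arm with a two-finger parallel gripper is mounted at the origin on a cart in front of the work surface, level with it; the furniture and walls round the work are solid. World frame = base frame: x ahead of the robot, y to its left, z up, the work surface at z = 0. Lengths are in m, angles in rad, forces in N, time in s.
With the tool pointing down it reaches from about 0.425 to 0.925 m from the base axis. Payload 6.8 kg.
Tool frame: the origin (TCP) lies midway between the tips of the shut fingers; the grasp point (between the pads) lies 19 mm behind it; z points along the fingers, y is the line along which they close (so a half turn about z gives the same grasp; the last joint's range is limited). The gripper opens to 85 mm and grips with 20 to 120 N. Pads are 22 mm wide; open, the fingers measure 114 mm over their backs; the gripper's body (76 mm by 85 mm) begins 54 mm behind the grasp point. The pads swing forward as they close: fully open they stand 13 mm farther back than shut.
Start: joints at [1.201, 0.477, 0.022, 1.555, -0.011, 1.109, -0.083], TCP at [0.175, -0.652, 0.231] pointing down, gripper open.
Joint ranges: [-2.96, 2.96], [-0.34, 2.1], [-1.41, 1.46], [0.24, 2.44], [-1.37, 4.51], [0.17, 1.92], [-2.96, 2.96]. Speed limits (rad/s): [2.39, 2.39, 3.14, 3.14, 3.14, 3.14, 3.14].

### API

Orientations are given as a unit quaternion [w, x, y, z].
In Python, from station import bot gives the robot as it stands.
- The arm moves only by the tool jog_arm, never from a script. Its argument "rows" is a list of rows, each an object of numbers: "fingers": the finger opening in mm, from 0 to 85.4; "x", "y", "z": the shift along the tool's x, y, z in mm; "ax", "ay", "az": the turn, a rotation vector about the tool's x, y, z in degrees. A call has exactly 8 rows; each row shifts and turns the commanded pose from where the row before left it, along the tool's axes as they then stand; what a row does not reach is not made up. A row lasts 1/10 s, in which the tool goes at most 50 mm and 8.59 degrees, less where a joint would pass 70% of its speed; a pose out of reach is approached as far as the arm can. A call with a gripper value outside its range is refused whole. The fingers move at their own pace and stop on an object; "force" is the grip in N (left out, the last holds). Time passes only in rows, so rows that do not move let the fingers close, or fill a call up. It gives the time, the measured TCP pose, the force, the opening and the grip force at its end, in the units of the state.
- bot.get_obs(): the state, without advancing time (a new reading comes with each control period).
- bot.read_camera(name): name is "side" or "top"; returns a dict with "pixels" (384x512x3 uint8, red, green, blue), "vertical_fov" (degrees; the focal length in pixels is half the picture's height over the tangent of half this angle, whatever the lens; pixels are square), "cx", "cy" (the principal point, pixels), "world_from_camera" (4x4, takes a point from camera to world coordinates). Camera axes: x right, y down, z forward; pixel columns grow to the right and rows downward; lengths in m; the calibration is good to about 2 mm. A picture is of the moment at which its call begins. There is no depth.
- bot.hand_in(): hands the job in; it is judged then, once.
The state is a dict: "t": time; "q": joint angles; "joint_vel": joint speeds; "joint_torque": joint torques, N m; "eef_pos": TCP position; "tool_rot": TCP orientation; "contact_force": force on the tool from outside, world axes, zero at the start; "torque": the same for the moment, N m; "gripper_width": opening from 0.0 (shut) to 1.0 (fully open); "grasp_force": force on a finger pad.
Only numpy, scipy, OpenCV 4.12 (cv2) and the standard library are available. Lean on these libraries where they do the work, as an engineer would, in place of code of your own. Each camera call takes 0.05 s, during which the arm holds its last target. There are 200 camera calls.

### The job

The lidded steel tasting canister is captured in its keyhole dock. Hold it by its arched handle, slide it along the slot to the wide round end, lift it straight out without wrenching the dock, and set it down gently, upright and wholly on the round cork mat. Do not tip it on the way, let go of it, and leave the other things on the counter where they are.

Things in the scene. Friction and masses are not known exactly. Their poses are not given: they have to be found in the camera images.
- canister: closed steel canister, fixed arched handle over its lid; loose, 0.4 to 0.75 kg. Origin: centre of its underside; z up, x along the handle bar; any yaw. Foot disc 70 mm across, 8 mm thick; waist 44 mm across up to z = 28 mm; body 80 mm across, lid rim 83 mm, lid top at z = 122 mm; total height 179 mm
- canister_grip (a point): middle of the handle bar, on its axis, 172 mm above the underside. The bar is a dark wooden rod 14 mm thick, 74 mm long along the canister's x, carried at its ends by brass wires 102 mm apart over all; pinch it here from above, fingers closing along the canister's y
- dock: dark wooden dock fixed to the counter, 167 x 104 x 32 mm, one end round. Origin on the counter, z up. Its 6 mm brass top plate has a keyhole opening along x: slot 52 mm wide from the seat (x = +35 mm) to the wide round end. Under the plate a channel: floor z = 12 mm, plate underside z = 26 mm. The foot starts on the floor under the plate at x = 18 to 34 mm, y = 0, and can rise 6 mm there
- dock_wide_end (a point): centre of the wide round end (84 mm diameter), on the channel floor, at x = -35 mm, z = 12 mm in the dock's frame; the dock's x points from here to the seat. The canister's foot passes up through the plate only when its centre is within 7 mm of this point
- mat: round cork mat fixed to the counter, 130 mm across, 5 mm thick; origin at the centre of its underside, so its top is at z = 5 mm
- tent_a: small price card standing in a light wooden block, 18 x 58 x 38 mm high, beside the dock (bystander); origin at the centre of its underside
- praline_1: single wrapped praline in gold foil, 53 x 46 x 23 mm, lying near the mat (bystander); origin at the centre of its underside
- card_terminal: dark grey card terminal with keypad, 175 x 71 x 46 mm, lying on the counter (bystander); origin at the centre of its underside
- carton_mid: upright cream carton, 51 x 84 x 135 mm high (bystander); origin at the centre of its underside
- carton_small: small upright cream carton, 41 x 50 x 82 mm high (bystander); origin at the centre of its underside
- bar_sea: wrapped chocolate bar lying flat, 68 x 156 x 11 mm, towards the back (bystander); origin at the centre of its underside

How it is judged:
On the way, in this order (a step that is already met when the one before it is completed fails the run):
1. the canister, still down in the dock, is at the wide end of the slot (within 12 mm of its centre) (horizontal distance between canister and dock_wide_end below 0.012 m and z of canister in the frame of dock_wide_end below 0.014 m).
2. the canister is lifted out, its foot above the dock's top plate (z of canister in the frame of dock_wide_end above 0.03 m).
At the end, for the whole second after the job is handed in: the canister stands upright (within 0.06 rad) and at rest on the cork mat, its foot wholly on it (centres within 30 mm of each other) (horizontal distance between canister and mat below 0.03 m and z of canister in the frame of mat between 0.001 and 0.009 m and angle between canister's own z axis and vertical below 0.06 rad and linear speed of canister below 0.02 m/s); the robot touches nothing.
It fails at once if the canister is tipped more than 0.5 rad (angle between canister's own z axis and vertical above 0.5 rad).
It fails at once if the canister is wrenched against the dock with more than 60 N (contact force between canister and dock above 60 N).
It fails at once if the canister is dropped onto the mat (faster than 0.4 m/s within 30 mm of it) (linear speed of canister above 0.4 m/s and horizontal distance between canister and mat below 0.1 m and z of canister in the frame of mat below 0.035 m).
It fails at once if the canister is pressed on the mat with more than 80 N (contact force between canister and mat above 80 N).
It fails at once if a bystander is moved more than 25 mm (distance of any of tent_a, praline_1, card_terminal, carton_mid, carton_small, bar_sea from where it was at the start of the episode above 0.025 m).
It also fails if it takes over 45 s, if anything falls off the work surface, if the arm or the gripper's body presses on something with over 40 N, if the wrist force passes 120 N, or if a joint passes its speed limit or range.

## Working session

There is one attempt and no reset: what is moved stays moved. The work goes in short steps, Python scripts to look and compute and a tool call to move; the robot and the scene stay as the last step left them, time stands still between calls to the robot, and variables do not carry over. Pictures are saved under pics/ and viewed, at most 10 in all, crops included, and the job is handed in when it is done.

Besides the shell and the picture viewer there is one more tool, called as name(argument=value, ...) on one line, values as JSON. jog_arm: Moves the arm, as the interface text tells. Its arguments: {"type":"object","properties":{"rows":{"type":"array","items":{"type":"object","properties":{"fingers":{"type":"number"},"x":{"type":"number"},"y":{"type":"number"},"z":{"type":"number"},"ax":{"type":"number"},"ay":{"type":"number"},"az":{"type":"number"}}}},"force":{"type":"number"}},"required":["rows"]}

```bash
mkdir -p pics; ls
cat > h.py <<'E'
import numpy as np, cv2
from station import bot
def cam(n,save=None):
    d=bot.read_camera(n)
    if save: cv2.imwrite('pics/'+save,cv2.cvtColor(d['pixels'],cv2.COLOR_RGB2BGR))
    return d
def ray(d,u,v):
    f=192/np.tan(np.radians(d['vertical_fov'])/2); T=np.array(d['world_from_camera'])
    return T[:3,3],T[:3,:3]@np.array([(u-d['cx'])/f,(v-d['cy'])/f,1])
def plane(d,u,v,z):
    o,r=ray(d,u,v); return o+r*(z-o[2])/r[2]
def proj(d,p):
    f=192/np.tan(np.radians(d['vertical_fov'])/2); T=np.linalg.inv(np.array(d['world_from_camera']))
    c=T[:3,:3]@np.array(p)+T[:3,3]; return d['cx']+f*c[0]/c[2],d['cy']+f*c[1]/c[2]
E
python3 - <<'E'
from h import *
for n in('top','side'):
    d=cam(n,n+'0.png'); print(n,d['vertical_fov'],d['cx'],d['cy'],np.round(d['world_from_camera'],3).tolist())
print(bot.get_obs())
E
```

```text
pics
top 43.871055286456446 253.29828012490248 184.7991690986062 [[-0.358, -0.764, 0.537, -0.442], [-0.933, 0.284, -0.22, 0.414], [0.015, -0.58, -0.815, 1.652], [0.0, 0.0, 0.0, 1.0]]
side 46.52482634898423 258.954965640689 190.6770837064966 [[-0.875, -0.237, 0.421, -0.158], [-0.483, 0.463, -0.743, 1.244], [-0.019, -0.854, -0.52, 1.002], [0.0, 0.0, 0.0, 1.0]]
{'t': 0.1, 'q': array([ 1.2009054 ,  0.47772777,  0.02236052,  1.55634334, -0.01151814,
        1.10937328, -0.08308087]), 'joint_vel': array([ 8.44683364e-05,  1.60922033e-04,  2.27386480e-04, -4.14367700e-03,
        5.21186903e-04, -8.17522149e-05, -5.34897965e-04]), 'joint_torque': array([ 4.97780624e-03, -5.97752666e+01,  1.61392417e+00, -2.81952077e+01,
        1.28791112e-02,  5.06881275e-03,  8.23762264e-06]), 'eef_pos': array([ 0.17453582, -0.65147046,  0.23042029]), 'tool_rot': array([-8.44625124e-04,  9.91444048e-01,  1.30529530e-01, -1.70845164e-04]), 'contact_force': array([ 0.59096553, -0.19972573,  0.63367433]), 'torque': array([-0.04502562, -0.00695098,  0.00027404]), 'grasp_force': 0.0, 'gripper_width': 1.001071694344126}
```

View pics/top0.png

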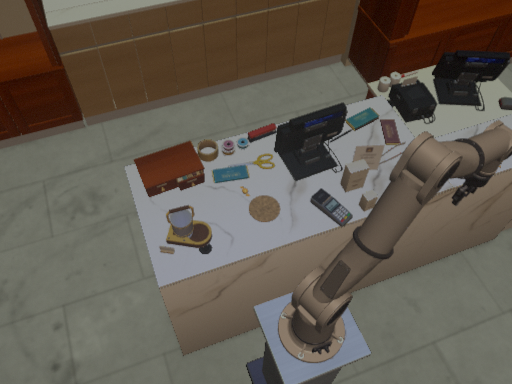

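View pics/side0.png

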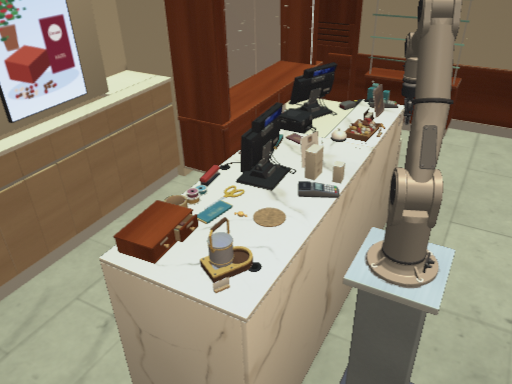

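The top view shows the canister at about (181,222), the dock at (190,235) with its wide end at (202,232), and the mat at (264,208). In the side view the handle is at (219,230), the dock at (228,262) and the mat at (269,217). Next I'll enlarge the dock area in both views.

Run:
```python
from h import *
a=cv2.imread('pics/top0.png')[200:260,155:220]; b=cv2.imread('pics/side0.png')[212:296,190:268]
a=cv2.resize(a,(400,369),interpolation=cv2.INTER_CUBIC); b=cv2.resize(b,(400,431),interpolation=cv2.INTER_CUBIC)
c=np.zeros((431,800,3),np.uint8); c[:369,:400]=a; c[:,400:]=b; cv2.imwrite('pics/z0.png',c)
for n,u,v in(('top',264.5,208.5),('side',269,217)):
    d=cam(n); print(n,'mat',plane(d,u,v,.005))
    hsv=cv2.cvtColor(d['pixels'],cv2.COLOR_RGB2HSV)
    m=cv2.inRange(hsv,(8,60,60),(22,200,220)); w=np.zeros_like(m); cv2.circle(w,(int(u),int(v)),22,255,-1)
    mm=cv2.moments(m&w,True); print(mm['m00'],mm['m10']/mm['m00'],mm['m01']/mm['m00'])
    print(plane(d,mm['m10']/mm['m00'],mm['m01']/mm['m00'],.005))
```

```text
top mat [ 0.51650401 -0.03019838  0.005     ]
629.0 263.7424483306836 208.22257551669315
[ 0.51884118 -0.02778758  0.005     ]
side mat [ 0.51917157 -0.02511323  0.005     ]
478.0 269.08995815899584 217.01255230125523
[ 0.51881913 -0.02519881  0.005     ]
```

View pics/z0.png

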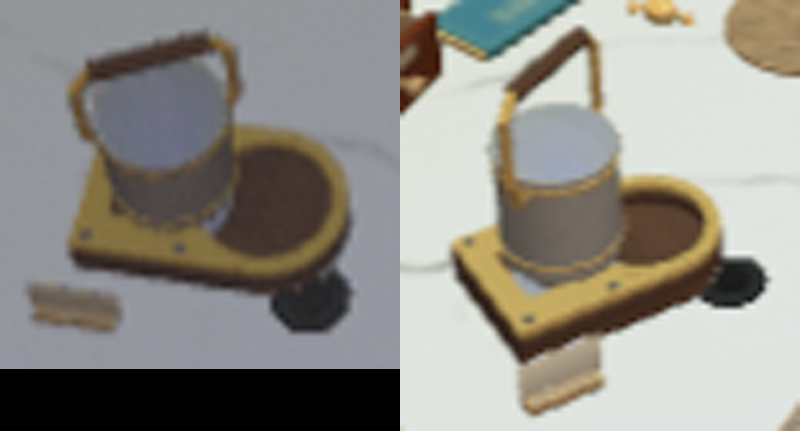

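The crops show the handle bar running from (90,70) to (208,45) in the top half and from (110,92) to (187,35) in the side half. The dock plate's corners and the wide hole are also visible.

Run:
```python
from h import *
t=cam('top');s=cam('side')
def T(U,V,z): return np.round(plane(t,(U+.5)*65/400-.5+155,(V+.5)*65/400-.5+200,z),4)
def S(U,V,z): return np.round(plane(s,(U+.5)*78/400-.5+190,(V+.5)*78/400-.5+212,z),4)
for n,F,L in(('T',T,[('barL',90,70,.184),('barR',208,45,.184),('cornNear',70,247,.032),('holeL',272,145,.032),('hole R',333,200,.032),('lid c',162,105,.134)]),
 ('S',S,[('barL',110,92,.184),('barR',187,35,.184),('cornA',53,243,.032),('cornB',120,347,.032),('lid c',157,145,.134),('hole',303,227,.032)])):
    for k,U,V,z in L: print(n,k,F(U,V,z))
# brass mask -> plane hull points
for n,d,box in(('T',t,(155,200,220,260)),('S',s,(190,212,268,296))):
    h=cv2.cvtColor(d['pixels'],cv2.COLOR_RGB2HSV); m=cv2.inRange(h,(15,110,60),(32,255,255))
    w=np.zeros_like(m); w[box[1]:box[3],box[0]:box[2]]=255; m&=w
    k,l,st,c=cv2.connectedComponentsWithStats(m); i=1+np.argmax(st[1:,4]); 
    ys,xs=np.where(l==i); ys_ok=ys
    P=np.array([plane(d,x,y,.032)[:2] for x,y in zip(xs,ys)],np.float32)
    # drop what lies above the lid side
    r=cv2.minAreaRect(P); print(n,st[i],r, cv2.boxPoints(r).round(3).tolist())
```

```text
T barL [0.5233 0.346  0.184 ]
T barR [0.5159 0.276  0.184 ]
T cornNear [0.501  0.3849 0.032 ]
T holeL [0.5277 0.245  0.032 ]
T hole R [0.4757 0.221  0.032 ]
T lid c [0.5168 0.3096 0.134 ]
S barL [0.5249 0.3453 0.184 ]
S barR [0.516  0.2732 0.184 ]
S cornA [0.5913 0.3337 0.032 ]
S cornB [0.4971 0.3955 0.032 ]
S lid c [0.5096 0.3228 0.134 ]
S hole [0.4545 0.2439 0.032 ]
T [167 221  44  24 304] ((0.5016564130783081, 0.29343149065971375), (0.16604188084602356, 0.10242214798927307), 69.47017669677734) [[0.42500001192092896, 0.23399999737739563], [0.5210000276565552, 0.1979999989271164], [0.5789999961853027, 0.3529999852180481], [0.4830000102519989, 0.3889999985694885]]
S [201 247  51  32 457] ((0.5037189722061157, 0.29312223196029663), (0.16789236664772034, 0.10751832276582718), 59.802730560302734) [[0.41499999165534973, 0.24799999594688416], [0.5080000162124634, 0.1940000057220459], [0.5920000076293945, 0.33899998664855957], [0.49900001287460327, 0.3930000066757202]]
```

Run:
```python
from h import *
from scipy.optimize import least_squares
for n,box in(('top',(155,200,220,260)),('side',(190,212,268,296))):
    d=cam(n); h=cv2.cvtColor(cv2.resize(d['pixels'],None,fx=4,fy=4,interpolation=cv2.INTER_CUBIC),cv2.COLOR_RGB2HSV)
    m=cv2.inRange(h,(14,100,60),(33,255,255)); w=np.zeros_like(m); w[4*box[1]:4*box[3],4*box[0]:4*box[2]]=255; m&=w
    k,l,st,c=cv2.connectedComponentsWithStats(m); i=1+np.argmax(st[1:,4])
    cn=max(cv2.findContours((l==i).astype(np.uint8),cv2.RETR_EXTERNAL,cv2.CHAIN_APPROX_NONE)[0],key=len)[:,0]
    P=np.array([plane(d,(x+.5)/4-.5,(y+.5)/4-.5,.032)[:2] for x,y in cn])
    hull=cv2.convexHull(P.astype(np.float32))[:,0]
    for g0 in (63,):
        g=np.radians(g0); c0=np.array([.483,.262])
        for it in range(3):
            ax=np.array([np.cos(g),np.sin(g)]); ay=np.array([-ax[1],ax[0]])
            q=P-c0; X=q@ax; Y=q@ay
            arc=P[(X<0)&(abs(np.hypot(X,Y)-.052)<.006)]
            A=np.c_[2*arc,np.ones(len(arc))]; b=(arc**2).sum(1); s=np.linalg.lstsq(A,b,rcond=None)[0]
            c0=s[:2]; R=np.sqrt(s[2]+c0@c0)
            fr={}
            for sg in(1,-1):
                e=P[(X>.005)&(X<.107)&(abs(Y-sg*.052)<.006)]
                if len(e)>15:
                    vx,vy,x0,y0=cv2.fitLine(e.astype(np.float32),cv2.DIST_HUBER,0,.01,.01).ravel(); fr[sg]=(len(e),np.degrees(np.arctan2(vy,vx))%180)
            e=P[(abs(X-.115)<.008)&(abs(Y)<.045)]
            if len(e)>8:
                vx,vy,x0,y0=cv2.fitLine(e.astype(np.float32),cv2.DIST_HUBER,0,.01,.01).ravel(); fr['end']=(len(e),np.degrees(np.arctan2(vy,vx))%180-90,x0,y0)
            best=max((v for k2,v in fr.items() if k2!='end'),default=None)
            if best: g=np.radians(best[1])
            print(n,np.round(c0,4),round(R,4),len(arc),fr)
```

```text
top [0.4875 0.2637] 0.0525 141 {1: (49, np.float32(61.23929)), -1: (36, np.float32(62.900494)), 'end': (87, np.float32(61.62619), np.float32(0.52614075), np.float32(0.36921185))}
top [0.4875 0.2636] 0.0524 148 {1: (104, np.float32(60.036156)), -1: (31, np.float32(62.505333)), 'end': (65, np.float32(59.60373), np.float32(0.5319743), np.float32(0.36684158))}
top [0.4875 0.2635] 0.0524 148 {1: (104, np.float32(60.034443)), -1: (31, np.float32(62.505333)), 'end': (66, np.float32(59.676285), np.float32(0.52802545), np.float32(0.36922884))}
side [0.4874 0.264 ] 0.053 106 {1: (113, np.float32(60.16836)), -1: (17, np.float32(51.690968)), 'end': (64, np.float32(60.926712), np.float32(0.538206), np.float32(0.36992687))}
side [0.49   0.2666] 0.0546 142 {1: (115, np.float32(60.244907)), -1: (41, np.float32(65.90101)), 'end': (71, np.float32(59.610443), np.float32(0.5472818), np.float32(0.36491504))}
side [0.4901 0.2667] 0.0547 145 {1: (115, np.float32(60.18313)), -1: (43, np.float32(62.951588)), 'end': (70, np.float32(59.555542), np.float32(0.5522728), np.float32(0.3619501))}
```

```bash
cat >> h.py <<'E'
from scipy.spatial.transform import Rotation as Ro
def go(p,yaw=None):
    o=bot.get_obs(); w,x,y,z=o['tool_rot']; R=Ro.from_quat([x,y,z,w]); M=R.as_matrix()
    print('t',round(o['t'],2),'pos',o['eef_pos'].round(4),'yaw',np.degrees(np.arctan2(M[1,0],M[0,0])).round(1),'zt',M[:,2].round(3),'F',o['contact_force'].round(1),'w',round(o['gripper_width'],3),'gf',round(o['grasp_force'],1),'q',o['q'].round(2))
    print('shift mm',(M.T@(np.array(p)-o['eef_pos'])*1000).round(1))
    if yaw is not None:
        c,s=np.cos(np.radians(yaw)),np.sin(np.radians(yaw)); G=np.array([[c,s,0],[s,-c,0],[0,0,-1]])
        print('turn',np.degrees(Ro.from_matrix(M.T@G).as_rotvec()).round(1))
E
python3 - <<'E'
from h import *
t=cam('top')
for n,u,v,z in(('screen base',322,173,0),('scr baseL',290,172,0),('screen top L if .3',275,128,.3),('top R',340,105,.3),('cartonmid',347,190,0),('small',362,200,0),('term',330,205,0)): print(n,plane(t,u,v,z).round(2))
go([.46,-.35,.42]);
E
```

```text
screen base [ 0.6  -0.33  0.  ]
scr baseL [ 0.66 -0.21 -0.  ]
screen top L if .3 [ 0.67 -0.12  0.3 ]
top R [ 0.69 -0.41  0.3 ]
cartonmid [ 0.48 -0.39  0.  ]
small [ 0.42 -0.43  0.  ]
term [ 0.44 -0.29 -0.  ]
t 0.45 pos [ 0.1747 -0.652   0.2312] yaw 15.0 zt [-0.  0. -1.] F [-0.2  0.5 -0.5] w 0.999 gf 0.0 q [ 1.2   0.48  0.02  1.56 -0.01  1.11 -0.08]
shift mm [ 353.8 -217.9 -188.7]
```

jog_arm(rows=[{"x": 25, "y": -19, "z": -16}, {"x": 25, "y": -19, "z": -16}, {"x": 25, "y": -19, "z": -16}, {"x": 25, "y": -19, "z": -16}, {"x": 25, "y": -19, "z": -16}, {"x": 25, "y": -19, "z": -16}, {"x": 25, "y": -19, "z": -16}, {"x": 25, "y": -19, "z": -16}])

```text
invalid input
```

jog_arm(rows=[{"x": 23, "y": -26}, {"x": 23, "y": -26}, {"x": 23, "y": -26}, {"x": 23, "y": -26}, {"x": 23, "y": -26}, {"x": 23, "y": -26}, {"x": 23, "y": -26}, {"x": 23, "y": -26}])

```text
invalid input
```

```bash
python3 -c "
from h import *
go([.517,.311,.30],83.5)"
```

```text
t 0.45 pos [ 0.1747 -0.652   0.2312] yaw 15.0 zt [-0.  0. -1.] F [-0.2  0.5 -0.5] w 0.999 gf 0.0 q [ 1.2   0.48  0.02  1.56 -0.01  1.11 -0.08]
shift mm [ 579.9 -841.6  -68.7]
turn [ -0.   -0.  -68.5]
```

jog_arm(rows=[{"fingers": 85, "x": 25, "y": -19, "z": -16, "ax": 0, "ay": 0, "az": 0}, {"fingers": 85, "x": 25, "y": -19, "z": -16, "ax": 0, "ay": 0, "az": 0}, {"fingers": 85, "x": 25, "y": -19, "z": -16, "ax": 0, "ay": 0, "az": 0}, {"fingers": 85, "x": 25, "y": -19, "z": -16, "ax": 0, "ay": 0, "az": 0}, {"fingers": 85, "x": 25, "y": -19, "z": -16, "ax": 0, "ay": 0, "az": 0}, {"fingers": 85, "x": 25, "y": -19, "z": -16, "ax": 0, "ay": 0, "az": 0}, {"fingers": 85, "x": 25, "y": -19, "z": -16, "ax": 0, "ay": 0, "az": 0}, {"fingers": 85, "x": 25, "y": -19, "z": -16, "ax": 0, "ay": 0, "az": 0}])

```text
t: 1.25
eef_pos: [0.3292, -0.4523, 0.3602]
tool_rot: [0.0, 0.991, 0.131, 0.0]
contact_force: [0.3, -0.8, -0.1]
gripper_width: 0.998
grasp_force: 0.0
```

jog_arm(rows=[{"fingers": 85, "x": 23, "y": -26, "z": 0, "ax": 0, "ay": 0, "az": 0}, {"fingers": 85, "x": 23, "y": -26, "z": 0, "ax": 0, "ay": 0, "az": 0}, {"fingers": 85, "x": 23, "y": -26, "z": 0, "ax": 0, "ay": 0, "az": 0}, {"fingers": 85, "x": 23, "y": -26, "z": 0, "ax": 0, "ay": 0, "az": 0}, {"fingers": 85, "x": 23, "y": -26, "z": 0, "ax": 0, "ay": 0, "az": 0}, {"fingers": 85, "x": 23, "y": -26, "z": 0, "ax": 0, "ay": 0, "az": 0}, {"fingers": 85, "x": 23, "y": -26, "z": 0, "ax": 0, "ay": 0, "az": 0}, {"fingers": 85, "x": 23, "y": -26, "z": 0, "ax": 0, "ay": 0, "az": 0}])

```text
t: 2.05
eef_pos: [0.4529, -0.2036, 0.3596]
tool_rot: [0.0, 0.991, 0.13, 0.0]
contact_force: [1.0, -0.2, 0.4]
gripper_width: 0.995
grasp_force: 0.0
```

```bash
python3 -c "
from h import *
go([.51,.06,.34],83.5)"
```

```text
t 2.05 pos [ 0.4529 -0.2036  0.3596] yaw 15.0 zt [ 0.001 -0.    -1.   ] F [ 1.  -0.2  0.4] w 0.995 gf 0.0 q [ 0.58  0.09 -0.3   1.78  0.03  1.27 -1.04]
shift mm [ 123.4 -239.9   19.5]
turn [  0.   -0.  -68.5]
```

jog_arm(rows=[{"fingers": 85, "x": 15, "y": -30, "z": 2, "ax": 0, "ay": 0, "az": 0}, {"fingers": 85, "x": 15, "y": -30, "z": 2, "ax": 0, "ay": 0, "az": 0}, {"fingers": 85, "x": 15, "y": -30, "z": 2, "ax": 0, "ay": 0, "az": 0}, {"fingers": 85, "x": 15, "y": -30, "z": 2, "ax": 0, "ay": 0, "az": 0}, {"fingers": 85, "x": 15, "y": -30, "z": 2, "ax": 0, "ay": 0, "az": 0}, {"fingers": 85, "x": 15, "y": -30, "z": 2, "ax": 0, "ay": 0, "az": 0}, {"fingers": 85, "x": 15, "y": -30, "z": 2, "ax": 0, "ay": 0, "az": 0}, {"fingers": 85, "x": 15, "y": -30, "z": 2, "ax": 0, "ay": 0, "az": 0}])

```text
t: 2.85
eef_pos: [0.5064, 0.0592, 0.3435]
tool_rot: [0.0, 0.991, 0.13, 0.0]
contact_force: [0.0, -0.1, -0.1]
gripper_width: 0.996
grasp_force: 0.0
```

jog_arm(rows=[{"fingers": 85, "x": 0, "y": 0, "z": 0, "ax": 0, "ay": 0, "az": -8.5}, {"fingers": 85, "x": 0, "y": 0, "z": 0, "ax": 0, "ay": 0, "az": -8.5}, {"fingers": 85, "x": 0, "y": 0, "z": 0, "ax": 0, "ay": 0, "az": -8.5}, {"fingers": 85, "x": 0, "y": 0, "z": 0, "ax": 0, "ay": 0, "az": -8.5}, {"fingers": 85, "x": 0, "y": 0, "z": 0, "ax": 0, "ay": 0, "az": -8.5}, {"fingers": 85, "x": 0, "y": 0, "z": 0, "ax": 0, "ay": 0, "az": -8.5}, {"fingers": 85, "x": 0, "y": 0, "z": 0, "ax": 0, "ay": 0, "az": -8.5}, {"fingers": 85, "x": 0, "y": 0, "z": 0, "ax": 0, "ay": 0, "az": -8.5}])

```text
t: 3.65
eef_pos: [0.5062, 0.0579, 0.3434]
tool_rot: [0.0, 0.747, 0.665, 0.0]
contact_force: [-0.6, 0.5, -0.6]
gripper_width: 0.996
grasp_force: 0.0
```

```bash
python3 -c "
from h import *
go([.517,.311,.24],83.5)"
```

```text
t 3.65 pos [0.5062 0.0579 0.3434] yaw 83.3 zt [ 0. -0. -1.] F [-0.6  0.5 -0.6] w 0.996 gf 0.0 q [ 0.35  0.16 -0.65  1.76  0.1   1.25 -0.45]
shift mm [252.6 -18.7 103.4]
turn [ 0.   0.  -0.2]
```

jog_arm(rows=[{"fingers": 85, "x": 36, "y": -3, "z": 5, "ax": 0, "ay": 0, "az": 0}, {"fingers": 85, "x": 36, "y": -3, "z": 10, "ax": 0, "ay": 0, "az": 0}, {"fingers": 85, "x": 36, "y": -3, "z": 15, "ax": 0, "ay": 0, "az": 0}, {"fingers": 85, "x": 36, "y": -3, "z": 18, "ax": 0, "ay": 0, "az": 0}, {"fingers": 85, "x": 36, "y": -3, "z": 18, "ax": 0, "ay": 0, "az": 0}, {"fingers": 85, "x": 36, "y": -3, "z": 18, "ax": 0, "ay": 0, "az": 0}, {"fingers": 85, "x": 36, "y": -1, "z": 18, "ax": 0, "ay": 0, "az": 0}, {"fingers": 85, "x": 0, "y": 0, "z": 0, "ax": 0, "ay": 0, "az": 0}])

```text
t: 4.45
eef_pos: [0.5154, 0.3153, 0.2388]
tool_rot: [-0.002, 0.747, 0.665, -0.001]
contact_force: [-1.5, -0.0, -0.1]
gripper_width: 0.998
grasp_force: 0.0
```

Run:
```python
from h import *
go([.517,.311,.165],83.5)
t=cam('top');s=cam('side')
c=np.zeros((500,800,3),np.uint8)
c[:,:400]=cv2.resize(t['pixels'][180:260,150:214],(400,500),interpolation=3); c[:,400:]=cv2.resize(s['pixels'][190:290,190:270],(400,500),interpolation=3)
cv2.imwrite('pics/z1.png',c[:,:,::-1])
```

```text
t 4.45 pos [0.5154 0.3153 0.2388] yaw 83.4 zt [-0.004  0.002 -1.   ] F [-1.5 -0.  -0.1] w 0.998 gf 0.0 q [-0.11  0.45 -0.72  1.68  0.32  1.13 -1.03]
shift mm [-4.2  2.4 73.8]
turn [-0.3 -0.1 -0.1]
```

View pics/z1.png

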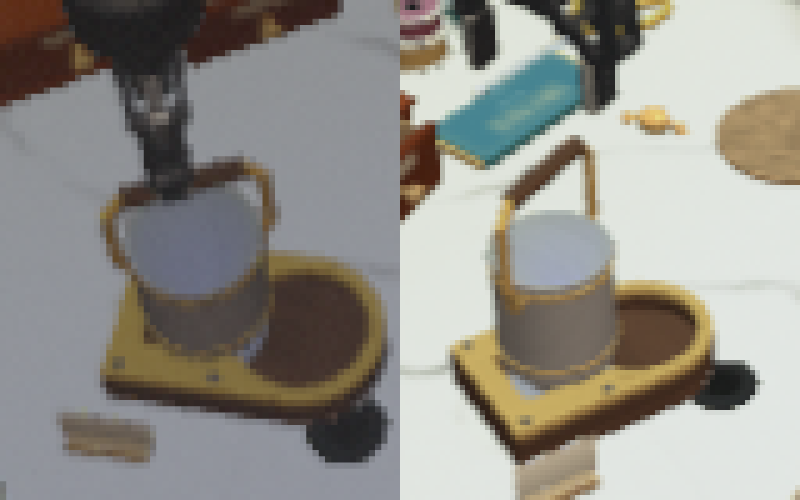

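The fingers straddle the bar: they are at (480,60) and (600,95) in the side crop with the bar centred between them, and the near finger is on the bar middle at (170,190) in the top crop. I'll descend.

jog_arm(rows=[{"fingers": 85, "x": -3, "y": 2, "z": 10, "ax": 0, "ay": 0, "az": 0}, {"fingers": 85, "x": 0, "y": 0, "z": 12, "ax": 0, "ay": 0, "az": 0}, {"fingers": 85, "x": 0, "y": 0, "z": 12, "ax": 0, "ay": 0, "az": 0}, {"fingers": 85, "x": 0, "y": 0, "z": 12, "ax": 0, "ay": 0, "az": 0}, {"fingers": 85, "x": 0, "y": 0, "z": 12, "ax": 0, "ay": 0, "az": 0}, {"fingers": 85, "x": 0, "y": 0, "z": 10, "ax": 0, "ay": 0, "az": 0}, {"fingers": 85, "x": 0, "y": 0, "z": 6, "ax": 0, "ay": 0, "az": 0}, {"fingers": 85, "x": 0, "y": 0, "z": 0, "ax": 0, "ay": 0, "az": 0}])

```text
t: 5.35
eef_pos: [0.5193, 0.3069, 0.1662]
tool_rot: [-0.0, 0.749, 0.663, -0.001]
contact_force: [0.4, -0.4, 0.2]
gripper_width: 1.0
grasp_force: 0.0
```

jog_arm(force=30, rows=[{"fingers": 40, "x": 0, "y": 0, "z": 0, "ax": 0, "ay": 0, "az": 0}, {"fingers": 35, "x": 0, "y": 0, "z": 0, "ax": 0, "ay": 0, "az": 0}, {"fingers": 30, "x": 0, "y": 0, "z": 0, "ax": 0, "ay": 0, "az": 0}, {"fingers": 26, "x": 0, "y": 0, "z": 0, "ax": 0, "ay": 0, "az": 0}, {"fingers": 22, "x": 0, "y": 0, "z": 0, "ax": 0, "ay": 0, "az": 0}, {"fingers": 18, "x": 0, "y": 0, "z": 0, "ax": 0, "ay": 0, "az": 0}, {"fingers": 14, "x": 0, "y": 0, "z": 0, "ax": 0, "ay": 0, "az": 0}, {"fingers": 10, "x": 0, "y": 0, "z": 0, "ax": 0, "ay": 0, "az": 0}])

```text
t: 6.15
eef_pos: [0.5199, 0.3071, 0.1675]
tool_rot: [0.0, 0.749, 0.663, 0.0]
contact_force: [-0.2, -1.7, 2.2]
gripper_width: 0.151
grasp_force: 29.3
```

```bash
python3 -c "
from h import *
go([.517,.311,.165],83.5)"
```

```text
t 6.15 pos [0.5199 0.3071 0.1675] yaw 83.0 zt [ 0. -0. -1.] F [-0.2 -1.7  2.2] w 0.151 gf 29.3 q [-0.13  0.52 -0.68  1.76  0.38  1.   -1.08]
shift mm [ 3.5 -3.4  2.5]
turn [ 0.   0.  -0.5]
```

jog_arm(force=60, rows=[{"fingers": 5, "x": 0, "y": 0, "z": 0, "ax": 0, "ay": 0, "az": 0}, {"fingers": 5, "x": 0, "y": 0, "z": -1.5, "ax": 0, "ay": 0, "az": 0}, {"fingers": 5, "x": 0, "y": 0, "z": -1.5, "ax": 0, "ay": 0, "az": 0}, {"fingers": 5, "x": 0, "y": 0, "z": 0, "ax": 0, "ay": 0, "az": 0}, {"fingers": 5, "x": -3.7, "y": -1.6, "z": 0, "ax": 0, "ay": 0, "az": 0}, {"fingers": 5, "x": -3.7, "y": -1.6, "z": 0, "ax": 0, "ay": 0, "az": 0}, {"fingers": 5, "x": -3.7, "y": -1.6, "z": 0, "ax": 0, "ay": 0, "az": 0}, {"fingers": 5, "x": 0, "y": 0, "z": 0, "ax": 0, "ay": 0, "az": 0}])

```text
t: 6.95
eef_pos: [0.5133, 0.2957, 0.1701]
tool_rot: [0.0, 0.749, 0.662, -0.001]
contact_force: [-0.8, -0.6, -6.6]
gripper_width: 0.142
grasp_force: 58.4
```

jog_arm(rows=[{"fingers": 5, "x": -3.7, "y": -1.6, "z": 0, "ax": 0, "ay": 0, "az": 0}, {"fingers": 5, "x": -3.7, "y": -1.6, "z": 0, "ax": 0, "ay": 0, "az": 0}, {"fingers": 5, "x": -3.7, "y": -1.6, "z": 0, "ax": 0, "ay": 0, "az": 0}, {"fingers": 5, "x": -3.7, "y": -1.6, "z": 0, "ax": 0, "ay": 0, "az": 0}, {"fingers": 5, "x": -3.7, "y": -1.6, "z": 0, "ax": 0, "ay": 0, "az": 0}, {"fingers": 5, "x": -3.7, "y": -1.6, "z": 0, "ax": 0, "ay": 0, "az": 0}, {"fingers": 5, "x": 0, "y": 0, "z": 0, "ax": 0, "ay": 0, "az": 0}, {"fingers": 5, "x": 0, "y": 0, "z": 0, "ax": 0, "ay": 0, "az": 0}])

```text
t: 7.75
eef_pos: [0.5015, 0.2759, 0.1704]
tool_rot: [0.0, 0.749, 0.663, 0.0]
contact_force: [0.2, 0.1, -6.2]
gripper_width: 0.14
grasp_force: 58.5
```

Run:
```python
from h import *
go([.490,.261,.170],83)
t=cam('top');s=cam('side')
c=np.zeros((500,800,3),np.uint8)
c[:,:400]=cv2.resize(t['pixels'][180:260,150:214],(400,500),interpolation=3); c[:,400:]=cv2.resize(s['pixels'][190:290,190:270],(400,500),interpolation=3)
cv2.imwrite('pics/z2.png',c[:,:,::-1])
```

```text
t 7.75 pos [0.5015 0.2759 0.1704] yaw 83.0 zt [ 0.  0. -1.] F [ 0.2  0.1 -6.2] w 0.14 gf 58.5 q [-0.07  0.47 -0.7   1.83  0.36  0.98 -1.04]
shift mm [-16.2  -9.6   0.4]
turn [ 0. -0. -0.]
```

View pics/z2.png

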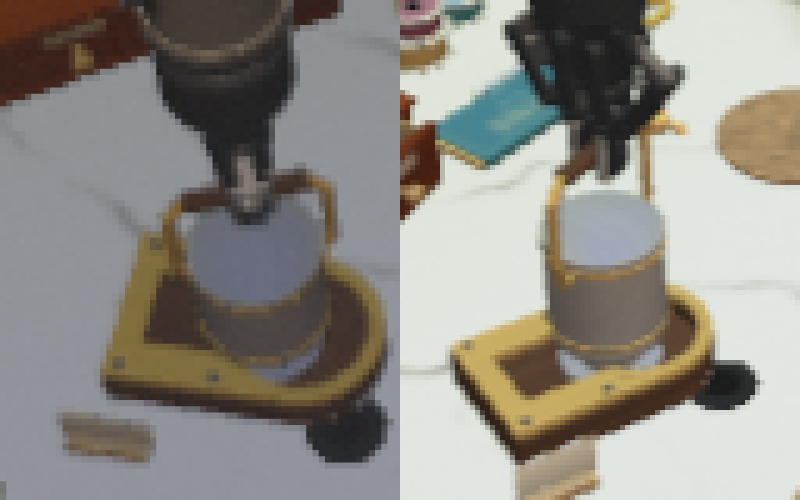

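The canister has moved partway and its foot is now at about (275,360) in the top crop, still short of the wide end. It is hanging upright with no side force.

jog_arm(rows=[{"fingers": 5, "x": -3.5, "y": -1.8, "z": 0, "ax": 0, "ay": 0, "az": 0}, {"fingers": 5, "x": -3.5, "y": -1.8, "z": 0, "ax": 0, "ay": 0, "az": 0}, {"fingers": 5, "x": -3.5, "y": -1.8, "z": 0, "ax": 0, "ay": 0, "az": 0}, {"fingers": 5, "x": -3.5, "y": -1.8, "z": 0, "ax": 0, "ay": 0, "az": 0}, {"fingers": 5, "x": -3.5, "y": -1.8, "z": 0, "ax": 0, "ay": 0, "az": 0}, {"fingers": 5, "x": 0, "y": 0, "z": 0, "ax": 0, "ay": 0, "az": 0}, {"fingers": 5, "x": 0, "y": 0, "z": 0, "ax": 0, "ay": 0, "az": 0}, {"fingers": 5, "x": 0, "y": 0, "z": 0, "ax": 0, "ay": 0, "az": 0}])

```text
t: 8.65
eef_pos: [0.4904, 0.2598, 0.1704]
tool_rot: [-0.0, 0.749, 0.663, 0.0]
contact_force: [0.4, 0.2, -6.8]
gripper_width: 0.137
grasp_force: 58.5
```

Run:
```python
from h import *
go([.490,.261,.170],83)
t=cam('top');s=cam('side')
c=np.zeros((500,800,3),np.uint8)
c[:,:400]=cv2.resize(t['pixels'][190:260,165:221],(400,500),interpolation=3); c[:,400:]=cv2.resize(s['pixels'][210:290,205:269],(400,500),interpolation=3)
# where the wide end's rim and the canister's body should appear
T=c.copy()
w=np.array([.489,.2640])
for k,(d,ou,ov,f,off) in enumerate(((t,165,190,50/7,0),(s,205,210,6.25,400))):
    for a in np.linspace(0,2*np.pi,24,endpoint=False):
        u,v=proj(d,[w[0]+.042*np.cos(a),w[1]+.042*np.sin(a),.032]); cv2.circle(T,(int((u-ou+.5)*f+off),int((v-ov+.5)*f)),2,(255,0,0),-1)
        p=bot.get_obs()['eef_pos']
        u,v=proj(d,[p[0]+.0415*np.cos(a),p[1]+.003+.0415*np.sin(a),.137]); cv2.circle(T,(int((u-ou+.5)*f+off),int((v-ov+.5)*f)),2,(0,255,0),-1)
cv2.imwrite('pics/z3.png',T[:,:,::-1])
```

```text
t 8.65 pos [0.4904 0.2598 0.1704] yaw 83.0 zt [ 0.  0. -1.] F [ 0.4  0.2 -6.8] w 0.137 gf 58.5 q [-0.04  0.44 -0.71  1.87  0.34  0.96 -1.02]
shift mm [ 1.1 -0.6  0.4]
turn [ 0. -0.  0.]
```

View pics/z3.png

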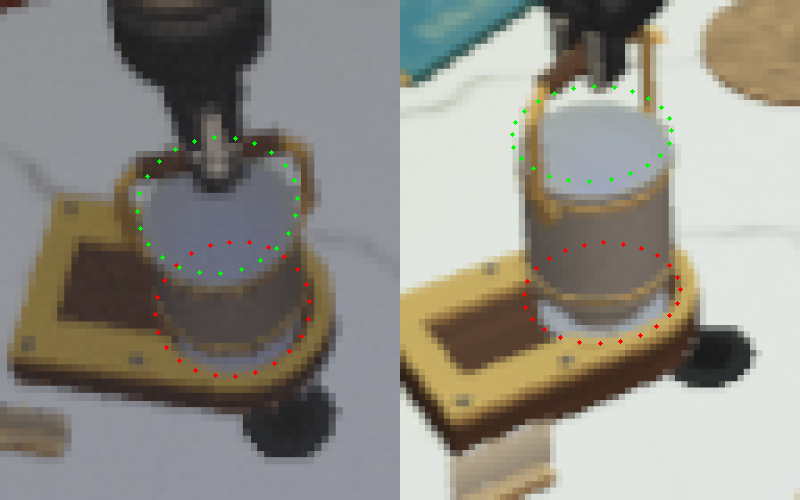

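The canister body's bottom ring is centred within about 3 mm of the drawn wide-end rim (red) in both views. I'll lift it slowly and watch the force.

jog_arm(rows=[{"fingers": 5, "x": 0, "y": 0, "z": -1, "ax": 0, "ay": 0, "az": 0}, {"fingers": 5, "x": 0, "y": 0, "z": -1, "ax": 0, "ay": 0, "az": 0}, {"fingers": 5, "x": 0, "y": 0, "z": -1, "ax": 0, "ay": 0, "az": 0}, {"fingers": 5, "x": 0, "y": 0, "z": -1, "ax": 0, "ay": 0, "az": 0}, {"fingers": 5, "x": 0, "y": 0, "z": -1, "ax": 0, "ay": 0, "az": 0}, {"fingers": 5, "x": 0, "y": 0, "z": 0, "ax": 0, "ay": 0, "az": 0}, {"fingers": 5, "x": 0, "y": 0, "z": 0, "ax": 0, "ay": 0, "az": 0}, {"fingers": 5, "x": 0, "y": 0, "z": 0, "ax": 0, "ay": 0, "az": 0}])

```text
t: 9.55
eef_pos: [0.4903, 0.2596, 0.1753]
tool_rot: [0.0, 0.749, 0.663, -0.0]
contact_force: [-0.0, -0.3, -5.8]
gripper_width: 0.138
grasp_force: 58.5
```

jog_arm(rows=[{"fingers": 5, "x": 0, "y": 0, "z": -1.5, "ax": 0, "ay": 0, "az": 0}, {"fingers": 5, "x": 0, "y": 0, "z": -1.5, "ax": 0, "ay": 0, "az": 0}, {"fingers": 5, "x": 0, "y": 0, "z": -1.5, "ax": 0, "ay": 0, "az": 0}, {"fingers": 5, "x": 0, "y": 0, "z": -1.5, "ax": 0, "ay": 0, "az": 0}, {"fingers": 5, "x": 0, "y": 0, "z": -1.5, "ax": 0, "ay": 0, "az": 0}, {"fingers": 5, "x": 0, "y": 0, "z": -1.5, "ax": 0, "ay": 0, "az": 0}, {"fingers": 5, "x": 0, "y": 0, "z": -1.5, "ax": 0, "ay": 0, "az": 0}, {"fingers": 5, "x": 0, "y": 0, "z": 0, "ax": 0, "ay": 0, "az": 0}])

```text
t: 10.35
eef_pos: [0.4905, 0.2597, 0.1861]
tool_rot: [0.0, 0.749, 0.663, 0.0]
contact_force: [-0.6, 0.5, -7.1]
gripper_width: 0.134
grasp_force: 58.5
```

jog_arm(rows=[{"fingers": 5, "x": 0, "y": 0, "z": -3, "ax": 0, "ay": 0, "az": 0}, {"fingers": 5, "x": 0, "y": 0, "z": -6, "ax": 0, "ay": 0, "az": 0}, {"fingers": 5, "x": 0, "y": 0, "z": -9, "ax": 0, "ay": 0, "az": 0}, {"fingers": 5, "x": 0, "y": 0, "z": -10, "ax": 0, "ay": 0, "az": 0}, {"fingers": 5, "x": 0, "y": 0, "z": -10, "ax": 0, "ay": 0, "az": 0}, {"fingers": 5, "x": 0, "y": 0, "z": -8, "ax": 0, "ay": 0, "az": 0}, {"fingers": 5, "x": 0, "y": 0, "z": -5, "ax": 0, "ay": 0, "az": 0}, {"fingers": 5, "x": 0, "y": 0, "z": -2, "ax": 0, "ay": 0, "az": 0}])

```text
t: 11.15
eef_pos: [0.4905, 0.2598, 0.2396]
tool_rot: [0.0, 0.749, 0.663, 0.0]
contact_force: [-0.6, -0.6, -6.6]
gripper_width: 0.144
grasp_force: 58.6
```

Run:
```python
from h import *
go([.5188,-.0295,.24],83)
```

```text
t 11.15 pos [0.4905 0.2598 0.2396] yaw 83.0 zt [ 0.001  0.    -1.   ] F [-0.6 -0.6 -6.6] w 0.144 gf 58.6 q [-0.01  0.36 -0.74  1.8   0.27  1.09 -0.96]
shift mm [-283.7   63.3   -0.5]
turn [ 0.1 -0.  -0. ]
```

jog_arm(rows=[{"fingers": 5, "x": -6, "y": 1, "z": 0, "ax": 0, "ay": 0, "az": 0}, {"fingers": 5, "x": -12, "y": 3, "z": 0, "ax": 0, "ay": 0, "az": 0}, {"fingers": 5, "x": -18, "y": 4, "z": 0, "ax": 0, "ay": 0, "az": 0}, {"fingers": 5, "x": -22, "y": 5, "z": 0, "ax": 0, "ay": 0, "az": 0}, {"fingers": 5, "x": -22, "y": 5, "z": 0, "ax": 0, "ay": 0, "az": 0}, {"fingers": 5, "x": -22, "y": 5, "z": 0, "ax": 0, "ay": 0, "az": 0}, {"fingers": 5, "x": -22, "y": 5, "z": 0, "ax": 0, "ay": 0, "az": 0}, {"fingers": 5, "x": -22, "y": 5, "z": 0, "ax": 0, "ay": 0, "az": 0}])

```text
t: 11.95
eef_pos: [0.5049, 0.1082, 0.2383]
tool_rot: [0.0, 0.749, 0.662, -0.001]
contact_force: [-0.0, 0.1, -6.4]
gripper_width: 0.141
grasp_force: 58.5
```

jog_arm(rows=[{"fingers": 5, "x": -22, "y": 5, "z": 0, "ax": 0, "ay": 0, "az": 0}, {"fingers": 5, "x": -22, "y": 5, "z": 0, "ax": 0, "ay": 0, "az": 0}, {"fingers": 5, "x": -22, "y": 5, "z": 0, "ax": 0, "ay": 0, "az": 0}, {"fingers": 5, "x": -20, "y": 5, "z": 0, "ax": 0, "ay": 0, "az": 0}, {"fingers": 5, "x": -18, "y": 5, "z": 0, "ax": 0, "ay": 0, "az": 0}, {"fingers": 5, "x": -15, "y": 3, "z": 0, "ax": 0, "ay": 0, "az": 0}, {"fingers": 5, "x": -12, "y": 1, "z": 0, "ax": 0, "ay": 0, "az": 0}, {"fingers": 5, "x": -6, "y": 0, "z": 0, "ax": 0, "ay": 0, "az": 0}])

```text
t: 12.75
eef_pos: [0.5167, -0.031, 0.2384]
tool_rot: [-0.0, 0.75, 0.662, -0.001]
contact_force: [0.2, -0.3, -7.1]
gripper_width: 0.136
grasp_force: 58.5
```

Run:
```python
from h import *
go([.5188,-.0295,.168],83)
t=cam('top');s=cam('side'); p=bot.get_obs()['eef_pos']; print(p)
c=np.zeros((500,800,3),np.uint8)
c[:,:400]=cv2.resize(t['pixels'][150:230,230:294],(400,500),interpolation=3); c[:,400:]=cv2.resize(s['pixels'][150:250,230:310],(400,500),interpolation=3)
cv2.imwrite('pics/z4.png',c[:,:,::-1])
```

```text
t 12.75 pos [ 0.5167 -0.031   0.2384] yaw 82.9 zt [-0.001 -0.001 -1.   ] F [ 0.2 -0.3 -7.1] w 0.136 gf 58.5 q [ 0.48  0.27 -0.64  1.89  0.19  1.04 -0.36]
shift mm [ 1.8  1.9 70.4]
turn [-0.1  0.1 -0.1]
[ 0.5168537  -0.03001832  0.23852714]
```

View pics/z4.png

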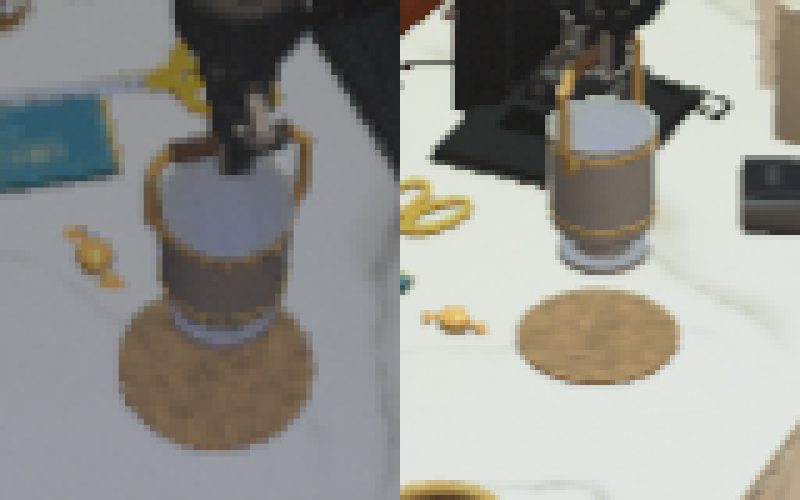

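The canister hangs upright over the mat: its foot is at (222,330) against a mat centre of x=217 in the top crop, and at x=603 against 598 in the side crop. I'll lower it gently.

jog_arm(rows=[{"fingers": 5, "x": 1, "y": 1, "z": 5, "ax": 0, "ay": 0, "az": 0}, {"fingers": 5, "x": 0, "y": 0, "z": 9, "ax": 0, "ay": 0, "az": 0}, {"fingers": 5, "x": 0, "y": 0, "z": 12, "ax": 0, "ay": 0, "az": 0}, {"fingers": 5, "x": 0, "y": 0, "z": 12, "ax": 0, "ay": 0, "az": 0}, {"fingers": 5, "x": 0, "y": 0, "z": 12, "ax": 0, "ay": 0, "az": 0}, {"fingers": 5, "x": 0, "y": 0, "z": 10, "ax": 0, "ay": 0, "az": 0}, {"fingers": 5, "x": 0, "y": 0, "z": 7, "ax": 0, "ay": 0, "az": 0}, {"fingers": 5, "x": 0, "y": 0, "z": 3, "ax": 0, "ay": 0, "az": 0}])

```text
t: 13.65
eef_pos: [0.5181, -0.028, 0.1678]
tool_rot: [-0.001, 0.749, 0.663, -0.0]
contact_force: [-0.1, -0.2, -5.8]
gripper_width: 0.136
grasp_force: 58.5
```

jog_arm(rows=[{"fingers": 5, "x": 0, "y": 0, "z": 1, "ax": 0, "ay": 0, "az": 0}, {"fingers": 5, "x": 0, "y": 0, "z": 1, "ax": 0, "ay": 0, "az": 0}, {"fingers": 5, "x": 0, "y": 0, "z": 1, "ax": 0, "ay": 0, "az": 0}, {"fingers": 5, "x": 0, "y": 0, "z": 1, "ax": 0, "ay": 0, "az": 0}, {"fingers": 5, "x": 0, "y": 0, "z": 1, "ax": 0, "ay": 0, "az": 0}, {"fingers": 5, "x": 0, "y": 0, "z": 1, "ax": 0, "ay": 0, "az": 0}, {"fingers": 5, "x": 0, "y": 0, "z": 0.5, "ax": 0, "ay": 0, "az": 0}, {"fingers": 5, "x": 0, "y": 0, "z": 0, "ax": 0, "ay": 0, "az": 0}])

```text
t: 14.45
eef_pos: [0.5184, -0.028, 0.1622]
tool_rot: [-0.0, 0.749, 0.663, -0.0]
contact_force: [-0.3, 0.0, -6.5]
gripper_width: 0.139
grasp_force: 58.5
```

jog_arm(rows=[{"fingers": 5, "x": 0, "y": 0, "z": 0.5, "ax": 0, "ay": 0, "az": 0}, {"fingers": 5, "x": 0, "y": 0, "z": 0.5, "ax": 0, "ay": 0, "az": 0}, {"fingers": 5, "x": 0, "y": 0, "z": 0.5, "ax": 0, "ay": 0, "az": 0}, {"fingers": 5, "x": 0, "y": 0, "z": 0.5, "ax": 0, "ay": 0, "az": 0}, {"fingers": 5, "x": 0, "y": 0, "z": 0, "ax": 0, "ay": 0, "az": 0}, {"fingers": 5, "x": 0, "y": 0, "z": 0, "ax": 0, "ay": 0, "az": 0}, {"fingers": 5, "x": 0, "y": 0, "z": 0, "ax": 0, "ay": 0, "az": 0}, {"fingers": 5, "x": 0, "y": 0, "z": 0, "ax": 0, "ay": 0, "az": 0}])

```text
t: 15.25
eef_pos: [0.5187, -0.028, 0.1606]
tool_rot: [0.0, 0.749, 0.663, 0.0]
contact_force: [-1.0, -1.0, -0.1]
gripper_width: 0.137
grasp_force: 59.0
```

The weight is now on the mat. I'll release and retreat straight up.

jog_arm(rows=[{"fingers": 14, "x": 0, "y": 0, "z": 0, "ax": 0, "ay": 0, "az": 0}, {"fingers": 18, "x": 0, "y": 0, "z": 0, "ax": 0, "ay": 0, "az": 0}, {"fingers": 24, "x": 0, "y": 0, "z": 0, "ax": 0, "ay": 0, "az": 0}, {"fingers": 32, "x": 0, "y": 0, "z": 0, "ax": 0, "ay": 0, "az": 0}, {"fingers": 42, "x": 0, "y": 0, "z": 0, "ax": 0, "ay": 0, "az": 0}, {"fingers": 52, "x": 0, "y": 0, "z": 0, "ax": 0, "ay": 0, "az": 0}, {"fingers": 60, "x": 0, "y": 0, "z": 0, "ax": 0, "ay": 0, "az": 0}, {"fingers": 60, "x": 0, "y": 0, "z": 0, "ax": 0, "ay": 0, "az": 0}])

```text
t: 16.05
eef_pos: [0.5185, -0.0279, 0.1603]
tool_rot: [0.0, 0.749, 0.663, 0.0]
contact_force: [-0.2, -1.2, 0.6]
gripper_width: 0.703
grasp_force: 0.0
```

jog_arm(rows=[{"fingers": 60, "x": 0, "y": 0, "z": -5, "ax": 0, "ay": 0, "az": 0}, {"fingers": 60, "x": 0, "y": 0, "z": -10, "ax": 0, "ay": 0, "az": 0}, {"fingers": 60, "x": 0, "y": 0, "z": -15, "ax": 0, "ay": 0, "az": 0}, {"fingers": 60, "x": 0, "y": 0, "z": -20, "ax": 0, "ay": 0, "az": 0}, {"fingers": 60, "x": 0, "y": 0, "z": -20, "ax": 0, "ay": 0, "az": 0}, {"fingers": 60, "x": 0, "y": 0, "z": -15, "ax": 0, "ay": 0, "az": 0}, {"fingers": 60, "x": 0, "y": 0, "z": -10, "ax": 0, "ay": 0, "az": 0}, {"fingers": 60, "x": 0, "y": 0, "z": 0, "ax": 0, "ay": 0, "az": 0}])

```text
t: 16.85
eef_pos: [0.5195, -0.0278, 0.2574]
tool_rot: [0.001, 0.749, 0.663, 0.001]
contact_force: [0.1, 0.1, -0.1]
gripper_width: 0.701
grasp_force: 0.0
```

Run:
```python
from h import *
go([.5188,-.0295,.25],83)
t=cam('top');s=cam('side')
c=np.zeros((500,800,3),np.uint8)
c[:,:400]=cv2.resize(t['pixels'][150:230,230:294],(400,500),interpolation=3); c[:,400:]=cv2.resize(s['pixels'][150:250,230:310],(400,500),interpolation=3)
cv2.imwrite('pics/z5.png',c[:,:,::-1])
```

```text
t 16.85 pos [ 0.5195 -0.0278  0.2574] yaw 83.0 zt [ 0.004 -0.    -1.   ] F [ 0.1  0.1 -0.1] w 0.701 gf 0.0 q [ 0.48  0.26 -0.64  1.86  0.17  1.08 -0.35]
shift mm [-1.7 -0.5  7.4]
turn [ 0.2  0.  -0. ]
```

View pics/z5.png

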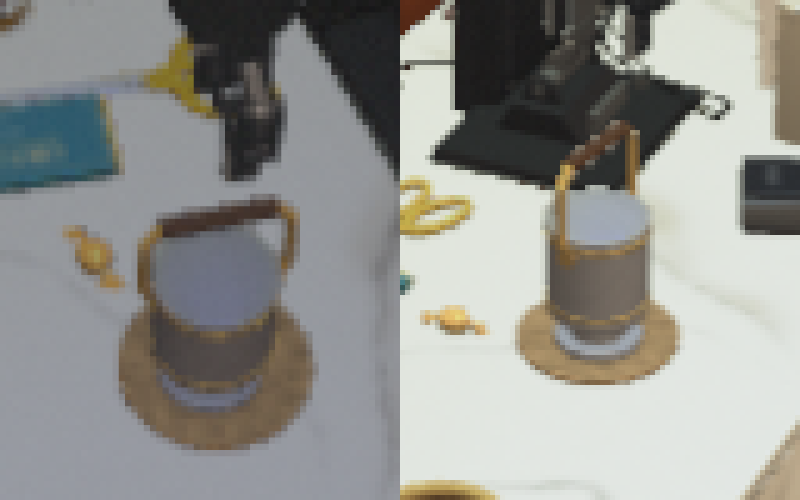

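The canister stands upright in the middle of the mat, with its foot at (212,390) in the top crop and (600,340) in the side crop. The gripper is clear of it.

```bash
python3 -c "
from station import bot
print(bot.hand_in())"
```

```text
the job is handed in; nothing more can be done
None
```

The job is handed in: the canister was slid to the wide end, lifted out with no side force showing on the wrist sensor, and set down upright near the middle of the cork mat, with the gripper clear at about 17 s; the hand-in returned no verdict.

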